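# Let one long spool out of the thread feeder

### The arm

A 6-joint arm with a two-finger parallel gripper is mounted at the origin on the work surface. World frame = base frame: x ahead of the robot, y to its left, z up, the work surface at z = 0. Lengths are in m, angles in rad, forces in N, time in s.
With the tool pointing down it reaches from about 0.25 to 0.725 m from the base axis. Payload 4 kg.
Tool frame: the origin (TCP) lies at the very end of the fingers, on their centre line; the grasp point (between the pads) lies bot.grasp_offset behind it (bot.grasp_offset is the distance from the TCP to the grasp point, in m); z points along the fingers, y is the direction in which the jaws open and shut (so a half turn about z gives the same grasp; the last joint's range is limited). The gripper opens to 85 mm and grips with 20 to 120 N. Pads are 22 mm wide; open, the fingers measure 114 mm over their backs; the gripper's body (76 mm by 85 mm) begins 54 mm behind the grasp point. The pads swing forward as they close: fully open they stand 13 mm farther back than shut.
Start: joints at [-1.211, 0.241, 0.005, 1.335, 0, 1.571], TCP at [0.176, -0.468, 0.231] pointing down, gripper open.
Joint ranges: [-2.72, 2.72], [-1.05, 1.87], [-1.09, 1.28], [-1.99, 2.15], [-1.42, 1.44], [-3.14, 3.14]. Speed limits (rad/s): [2.79, 2.79, 3.14, 3.14, 3.14, 3.14].

### API

Orientations are given as a unit quaternion [x, y, z, w].
In Python, from workcell import bot gives the robot as it stands. The module is installed in compiled form; this text tells all that it offers.
- The arm moves only by the shell command python3 -m jog 'ROWS' [OPENING]. ROWS is JSON, a list that holds one entry, the list of rows, each a list of 6 numbers: the shift along the tool's x, y, z in m, then the turn, a rotation vector about the tool's x, y, z in degrees. In form: [[[dx, dy, dz, wx, wy, wz], ...]]. A call has 1 to 12 rows; each row shifts and turns the pose as measured when the row begins, along the tool's axes as they then stand; what a row does not reach is not made up. A row lasts 1/8 s, in which the tool goes at most 62.5 mm and 10.7 degrees, less where a joint would pass 70% of its speed; a pose out of reach is approached as far as the arm can. A call is refused whole if a number of a shift passes 0.0625 or a number of a turn 10.7, either way. A call with a gripper value outside its range is refused whole. OPENING is the finger opening in m, from 0 to 0.0854, set as the call begins (- or left out, the last holds). The fingers move at their own pace and stop on an object; the grip force is fixed at half the most. Time passes only in rows, so rows that do not move let the fingers close. It gives the time, the measured TCP pose, the force and the opening at its end, in the units of the state.
- bot.get_obs(): the state, without advancing time (a new reading comes with each control period).
- bot.camera(name): name is "scene" or "side" or "wrist"; returns a dict with "pixels" (420x560x3 uint8, red, green, blue), "fx", "fy", "cx", "cy" (pixels), "rvec" (rotation vector, rad) and "tvec" (3), from world to camera coordinates, as OpenCV has them. Camera axes: x right, y down, z forward; pixel columns grow to the right and rows downward; lengths in m; the calibration is good to about 2 mm. A picture is of the moment at which its call begins. There is no depth.
- bot.job_done(): hands the job in, once; it reports no verdict.
The state is a dict: "clock": time; "joint_pos": joint angles; "joint_vel": joint speeds; "tau": joint torques, N m; "eef_pos": TCP position; "tool_rot": TCP orientation; "ft_force": force on the tool from outside, world axes, zero at the start; "ft_torque": the same for the moment, N m; "grip_width": finger opening in m.
Only numpy, scipy, OpenCV 4.12 (cv2) and the standard library are available. Lean on these libraries where they do the work, as an engineer would, in place of code of your own. Each camera call takes 0.05 s, during which the arm holds its last target. There are 200 camera calls.

### The job

Three gravity feeders on the table hold short, medium and long spools of thread. On the feeder with the longest spools, press the finger pad of the rocking lever right down with the fingertips, so that the gate at its other end lifts and exactly one spool rolls out into the tray; then let the pad come back up so the gate closes behind it. Touch none of the spools, and leave the other feeders and the things around alone.

Things in the scene. Friction and masses are not known exactly. Their poses are not given: they have to be found in the camera images.
- feeder_short: wooden gravity feeder for the short spools, fixed, 248 x 45 mm. Origin on the table in its mid-plane; x points up the lane, away from the tray (at its -x end, towards the robot), z up. Lane 35 mm wide, sloping 12 deg down to -x, floor 30 mm high over the origin. Tray floor x = -123 to -50 mm, 6 mm high, walls 36 mm high. Lever pin at x = 3, z = 90 mm; cheeks beside it rise to 102 mm
- feeder_medium: wooden gravity feeder for the medium spools, fixed, 248 x 65 mm. Origin on the table in its mid-plane; x points up the lane, away from the tray (at its -x end, towards the robot), z up. Lane 55 mm wide, sloping 12 deg down to -x, floor 30 mm high over the origin. Tray floor x = -123 to -50 mm, 6 mm high, walls 36 mm high. Lever pin at x = 3, z = 90 mm; cheeks beside it rise to 102 mm
- feeder_long: wooden gravity feeder for the long spools, fixed, 248 x 85 mm. Origin on the table in its mid-plane; x points up the lane, away from the tray (at its -x end, towards the robot), z up. Lane 75 mm wide, sloping 12 deg down to -x, floor 30 mm high over the origin. Tray floor x = -123 to -50 mm, 6 mm high, walls 36 mm high. Lever pin at x = 3, z = 90 mm; cheeks beside it rise to 102 mm
- lever_short (a joint): angle of the short-spool feeder's rocking lever: 0 at rest, gate (its -x end) down; grows as the pad (its +x end) is pressed; stop at 0.45. A spring brings it back (2.5 N at the pad at first, 7 N at the stop). The gate lets the front spool out at about 0.38, while a leaf spring under the lever holds the next one; let go, and that one rolls down to the gate
- lever_medium (a joint): angle of the medium-spool feeder's rocking lever: 0 at rest, gate (its -x end) down; grows as the pad (its +x end) is pressed; stop at 0.45. A spring brings it back (2.5 N at the pad at first, 7 N at the stop). The gate lets the front spool out at about 0.38, while a leaf spring under the lever holds the next one; let go, and that one rolls down to the gate
- lever_long (a joint): angle of the long-spool feeder's rocking lever: 0 at rest, gate (its -x end) down; grows as the pad (its +x end) is pressed; stop at 0.45. A spring brings it back (2.5 N at the pad at first, 7 N at the stop). The gate lets the front spool out at about 0.38, while a leaf spring under the lever holds the next one; let go, and that one rolls down to the gate
- pad_short (a point): middle of the top of the finger pad (black rubber, 42 mm along x, 32 mm wide, 5 mm thick) of the short-spool feeder's lever: at rest 122 mm above the table, 63 mm on the +x side of the feeder's origin; it swings about the lever pin to 93 mm above the table and x = 71 mm at the stop. Axes as the feeder's at rest, turning about y with the lever. Nothing beside it is higher
- pad_medium (a point): middle of the top of the finger pad (black rubber, 42 mm along x, 32 mm wide, 5 mm thick) of the medium-spool feeder's lever: at rest 122 mm above the table, 63 mm on the +x side of the feeder's origin; it swings about the lever pin to 93 mm above the table and x = 71 mm at the stop. Axes as the feeder's at rest, turning about y with the lever. Nothing beside it is higher
- pad_long (a point): middle of the top of the finger pad (black rubber, 42 mm along x, 32 mm wide, 5 mm thick) of the long-spool feeder's lever: at rest 122 mm above the table, 63 mm on the +x side of the feeder's origin; it swings about the lever pin to 93 mm above the table and x = 71 mm at the stop. Axes as the feeder's at rest, turning about y with the lever. Nothing beside it is higher
- short_spool_1: short spool of thread, front one, resting on the gate: wooden flanges 40 mm in diameter, 30 mm long, lying across the lane of the short-spool feeder. Origin at its centre, y along its axis
- short_spool_2: short spool of thread, second one, resting on the front one: wooden flanges 40 mm in diameter, 30 mm long, lying across the lane of the short-spool feeder. Origin at its centre, y along its axis
- medium_spool_1: medium spool of thread, front one, resting on the gate: wooden flanges 40 mm in diameter, 50 mm long, lying across the lane of the medium-spool feeder. Origin at its centre, y along its axis
- medium_spool_2: medium spool of thread, second one, resting on the front one: wooden flanges 40 mm in diameter, 50 mm long, lying across the lane of the medium-spool feeder. Origin at its centre, y along its axis
- long_spool_1: long spool of thread, front one, resting on the gate: wooden flanges 40 mm in diameter, 70 mm long, lying across the lane of the long-spool feeder. Origin at its centre, y along its axis
- long_spool_2: long spool of thread, second one, resting on the front one: wooden flanges 40 mm in diameter, 70 mm long, lying across the lane of the long-spool feeder. Origin at its centre, y along its axis
- thimble: bystander: steel thimble standing mouth down, 19 mm wide, 24 mm high; origin under its centre
- button_jar: bystander: closed glass jar of buttons, 72 mm in diameter, 92 mm high; origin under its centre
- sewing_gauge: bystander: flat aluminium sewing gauge, 152 x 25 mm, with a small slide; origin under its centre, x along it
- empty_spool: bystander: bare wooden spool on end, 36 mm in diameter, 48 mm high; origin under its centre
Mind the look-alikes: they are no part of the job. What is shaped like the medium_spool_1 but purple or turquoise is not meant.

How it is judged:
On the way, in this order (a step that is already met when the one before it is completed fails the run):
1. the fingers press the lever of the long-spool feeder well down (beyond 0.33 rad) (value of joint lever_long above 0.33 rad and contact force between the fingers and feeder_long above 0.5 N).
2. the front long spool has rolled into the tray of its feeder (x of long_spool_1 in the frame of feeder_long between -0.125 and -0.06 m and y of long_spool_1 in the frame of feeder_long between -0.035 and 0.035 m and height (world z) of long_spool_1 below 0.036 m), for 0.2 s.
At the end, for the whole second after the job is handed in: The front long spool lies at rest in the tray of its feeder, all three levers are back at rest (within 0.05 rad, gates down), and the other five spools are still in their lanes behind the gates (all of step 2 and linear speed of long_spool_1 below 0.02 m/s and value of joint each of lever_long, lever_medium, lever_short below 0.05 rad and x of short_spool_1 in the frame of feeder_short between -0.02 and 0.11 m and z of each of short_spool_1, short_spool_2 in the frame of feeder_short above 0.04 m and x of short_spool_2 in the frame of feeder_short between -0.02 and 0.11 m and x of medium_spool_1 in the frame of feeder_medium between -0.02 and 0.11 m and z of each of medium_spool_1, medium_spool_2 in the frame of feeder_medium above 0.04 m and x of medium_spool_2 in the frame of feeder_medium between -0.02 and 0.11 m and x of long_spool_2 in the frame of feeder_long between -0.02 and 0.11 m and z of long_spool_2 in the frame of feeder_long above 0.04 m); the robot touches nothing.
It fails at once if the robot touches a spool of thread (contact force between any of the fingers, the arm and short_spool_1 above 0.3 N or contact force between any of the fingers, the arm and short_spool_2 above 0.3 N or contact force between any of the fingers, the arm and medium_spool_1 above 0.3 N or contact force between any of the fingers, the arm and medium_spool_2 above 0.3 N or contact force between any of the fingers, the arm and long_spool_1 above 0.3 N or contact force between any of the fingers, the arm and long_spool_2 above 0.3 N).
It fails at once if a spool of thread is lifted (height (world z) of any of short_spool_1, short_spool_2, medium_spool_1, medium_spool_2, long_spool_1, long_spool_2 above 0.085 m).
It fails at once if another feeder is pushed or its lever pressed (contact force between any of the fingers, the arm and feeder_short above 1 N or contact force between any of the fingers, the arm and feeder_medium above 1 N or value of joint any of lever_short, lever_medium above 0.08 rad).
It fails at once if a second spool gets out (x of any of short_spool_1, short_spool_2 in the frame of feeder_short below -0.035 m or x of any of medium_spool_1, medium_spool_2 in the frame of feeder_medium below -0.035 m or x of long_spool_2 in the frame of feeder_long below -0.035 m).
It fails at once if a bystander is moved by more than 15 mm (distance of any of thimble, button_jar, sewing_gauge, empty_spool from where it was at the start of the episode above 0.015 m).
It also fails if it takes over 35 s, if anything falls off the work surface, if the arm or the gripper's body presses on something with over 40 N, if the wrist force passes 120 N, or if a joint passes its speed limit or range.

## Working session

There is one attempt and no reset: what is moved stays moved. The work goes in short steps, Python scripts to look and compute and a shell command to move; the robot and the scene stay as the last step left them, time stands still between calls to the robot, and variables do not carry over. Pictures are saved under pics/ and viewed, on a budget of 10 in all, crops included, one or two more only if the job needs it, and the job is handed in when it is done.

```bash
mkdir -p pics; cat > h.py <<'E'
import cv2,numpy as np
from workcell import bot
def cam(n):
    c=bot.camera(n); R=cv2.Rodrigues(np.array(c["rvec"],float))[0]
    return c,R,np.array(c["tvec"],float)
def ray(c,R,t,u,v,z):
    d=R.T@np.array([(u-c["cx"])/c["fx"],(v-c["cy"])/c["fy"],1]); o=-R.T@t
    return o+d*(z-o[2])/d[2]
def proj(c,R,t,P):
    q=R@np.array(P)+t; return c["fx"]*q[0]/q[2]+c["cx"],c["fy"]*q[1]/q[2]+c["cy"]
E
python3 - <<'E'
from h import *
for n in("scene","side"):
    c,R,t=cam(n); cv2.imwrite(f"pics/{n}0.png",cv2.resize(c["pixels"][:,:,::-1],None,fx=1.4,fy=1.4,interpolation=cv2.INTER_CUBIC))
    print(n,-R.T@t,R[2])
o=bot.get_obs();print(o["eef_pos"],o["tool_rot"],o["grip_width"],bot.grasp_offset)
E
```

```text
scene [1.34206728 0.16746393 0.72458237] [-0.78198225 -0.15217308 -0.6044395 ]
side [ 0.28277736 -0.7698334   0.62136438] [ 0.2409974   0.799281   -0.55051806]
[ 0.17583538 -0.46744713  0.23048625] [ 9.83863106e-01  1.78920222e-01 -1.69464349e-04 -9.56250681e-04] 0.0856635250354714 0.0187
```

View pics/scene0.png

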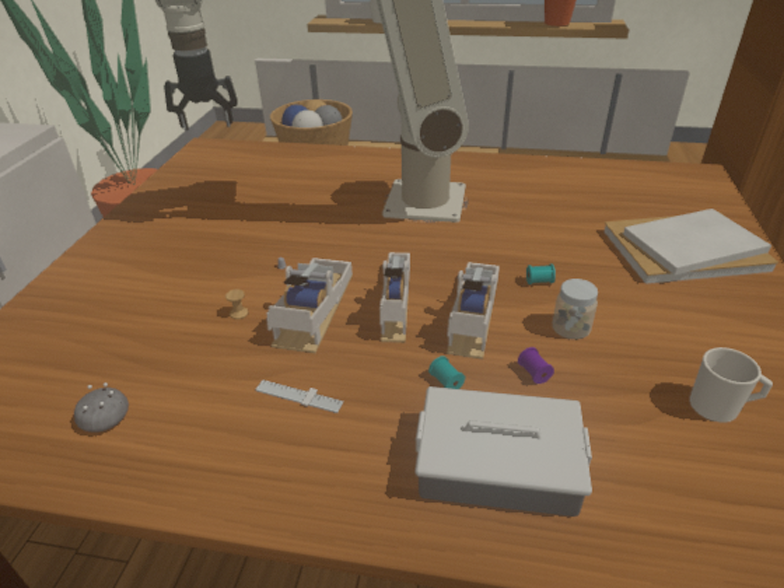

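View pics/side0.png

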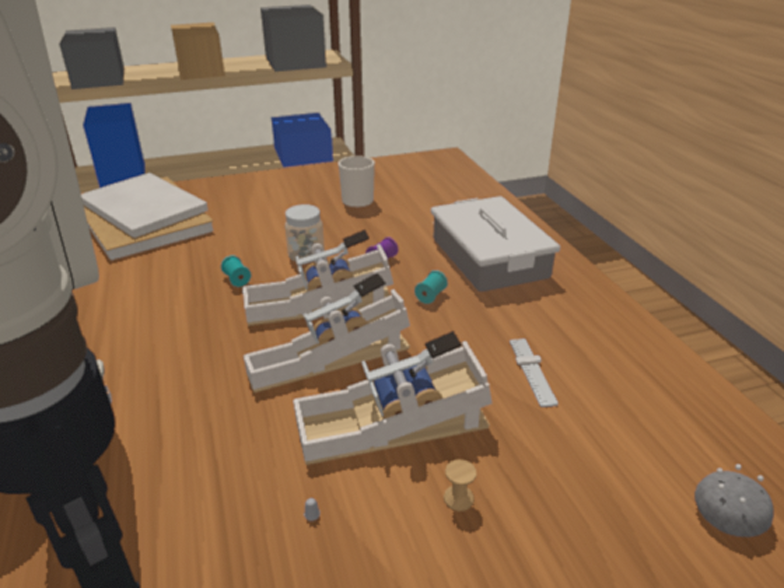

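The scene picture shows three candidate feeders, with the tray ends pointing to the robot: left at (310,300), middle at (395,295) and right at (473,305). In the side view the same three are at (395,400), (330,340) and (318,285). The left/nearest one is the widest and has the longest blue spools, so it fits feeder_long. I'll confirm that in a crop and triangulate its pad.

```bash
python3 - <<'E'
from h import *
out=[];D={}
for n,(x0,y0,x1,y1),pad in(("scene",(180,175,360,260),(212,200)),("side",(170,160,360,335),(316,246))):
    c,R,t=cam(n); im=c["pixels"][:,:,::-1].copy()
    m=(im.max(2)<55).astype(np.uint8)
    k,l,s,ce=cv2.connectedComponentsWithStats(m)
    big=im[y0:y1,x0:x1]; f=780/(x1-x0) if n=="scene" else 230/(y1-y0)
    for i in range(1,k):
        if s[i,4]>15 and x0<ce[i][0]<x1 and y0<ce[i][1]<y1: print(n,s[i],ce[i].round(1))
    j=min((i for i in range(1,k) if s[i,4]>15),key=lambda i:np.hypot(*(ce[i]-pad)))
    D[n]=(c,R,t,ce[j]); print("pad",n,ce[j],ray(c,R,t,*ce[j],.120))
    for z in(.05,):pass
    cv2.imwrite(f"pics/crop_{n}.png",cv2.resize(big,None,fx=4.3 if n=="scene" else 3.4,fy=4.3 if n=="scene" else 3.4,interpolation=cv2.INTER_CUBIC))
P=[np.diag([1,1,1])@np.array([[c["fx"],0,c["cx"]],[0,c["fy"],c["cy"]],[0,0,1]])@np.c_[R,t] for c,R,t,_ in D.values()]
X=cv2.triangulatePoints(P[0],P[1],*[np.array(d[3],float).reshape(2,1) for d in D.values()]).ravel();print(X[:3]/X[3])
E
```

```text
pad scene [145.33333333  68.        ] [-0.37832307 -0.75384794  0.12      ]
side [254 202  20   9  32] [261.9 206.2]
side [305 245  23  10  51] [313.9 249.6]
pad side [313.92156863 249.58823529] [ 0.53552334 -0.1705567   0.12      ]
[ 0.40557094 -0.3907703   0.35476701]
```

View pics/crop_scene.png

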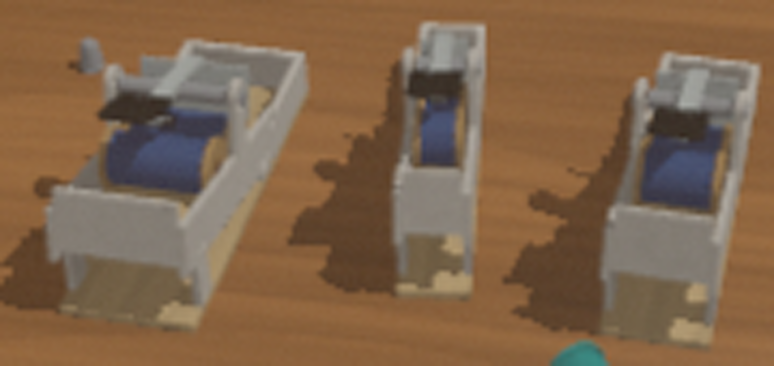

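View pics/crop_side.png

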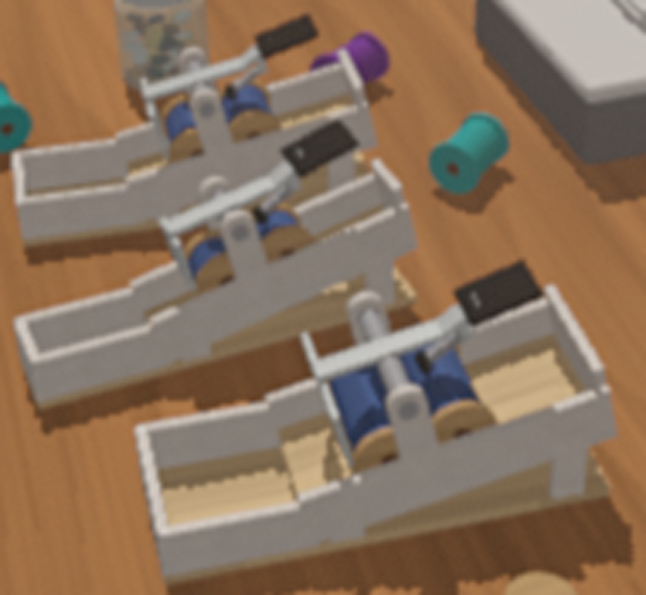

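The crops confirm it: the left/nearest feeder has the widest lane and the longest blue spools. Its pad top centre is near side-crop (499,291) and scene-crop (140,105). I'll cast these and the base edges.

```bash
python3 - <<'E'
from h import *
def s(a,b):return 180+a/4.3,175+b/4.3
def d(a,b):return 170+a/3.4,160+b/3.4
S=cam("scene");D=cam("side")
A=ray(*D,*d(500,291),.122);B=ray(*S,*s(140,105),.122);print("pad",A,B)
K=lambda c,R,t:np.array([[c["fx"],0,c["cx"]],[0,c["fy"],c["cy"]],[0,0,1]])@np.c_[R,t]
X=cv2.triangulatePoints(K(*S),K(*D),np.array(s(140,105)).reshape(2,1),np.array(d(500,291)).reshape(2,1)).ravel();print("tri",X[:3]/X[3])
e=[ray(*D,*d(*p),0) for p in((168,580),(605,495))];v=e[1]-e[0];print("side edge",e,np.degrees(np.arctan2(v[1],v[0])),np.hypot(*v[:2]))
f=[ray(*S,*s(*p),0) for p in((62,312),(195,328))];v=f[1]-f[0];print("back edge",f,np.degrees(np.arctan2(-v[0],v[1])),np.hypot(*v[:2]))
g=[ray(*D,*d(*p),.036) for p in((140,428),(158,530))];v=g[0]-g[1];print("front",g,np.degrees(np.arctan2(-v[0],v[1])),np.hypot(*v[:2]))
for n,p in(("thimble",(312,511)),("empty",(460,500))):print(n,ray(*D,p[0]/1.4,p[1]/1.4,0.01))
q=np.array(bot.get_obs()["tool_rot"]);from scipy.spatial.transform import Rotation as r;print(r.from_quat(q).as_matrix().round(3))
E
```

```text
pad [ 0.54402689 -0.16385332  0.122     ] [ 0.54463993 -0.15566254  0.122     ]
tri [ 0.54457226 -0.15807956  0.11942325]
side edge [array([ 0.35196825, -0.19365209,  0.        ]), array([ 0.59437309, -0.20660636,  0.        ])] -3.0590120836695016 0.24275073974871136
back edge [array([ 0.59549073, -0.20380438,  0.        ]), array([ 0.597075  , -0.12051105,  0.        ])] -1.089658924323517 0.0833083932105599
front [array([ 0.3553881 , -0.11396529,  0.036     ]), array([ 0.34983869, -0.19247668,  0.036     ])] -4.043110964791727 0.07870726339734223
thimble [ 0.34147665 -0.2765453   0.01      ]
empty [ 0.50955912 -0.31382305  0.01      ]
[[ 0.936  0.352 -0.   ]
 [ 0.352 -0.936  0.001]
 [-0.    -0.001 -1.   ]]
```

```bash
python3 -m jog '[[[0,0,0,0,0,7.7],[0,0,0,0,0,7.7],[0,0,0,0,0,7.6],[0.04,-0.036,0,0,0,0],[0.04,-0.036,0,0,0,0],[0.04,-0.036,0,0,0,0],[0.04,-0.036,0,0,0,0],[0.04,-0.036,0,0,0,0],[0.04,-0.036,0,0,0,0],[0.04,-0.036,0,0,0,0],[0.04,-0.036,0,0,0,0],[0.02,-0.02,0,0,0,0]]]' 0
python3 - <<'E'
from h import *
from scipy.spatial.transform import Rotation as r
M=r.from_quat(bot.get_obs()["tool_rot"]).as_matrix();print(M.round(3))
p=np.array(bot.get_obs()["eef_pos"]);print("shift to target xy",M.T@(np.array([.548,-.160,.14])-p))
E
```

```text
clock: 1.8
eef_pos: [0.5431, -0.1738, 0.2302]
tool_rot: [1.0, -0.032, 0.001, 0.001]
ft_force: [0.6, -0.4, -0.7]
grip_width: -0.0
[[ 0.998 -0.063  0.001]
 [-0.063 -0.998 -0.001]
 [ 0.001  0.001 -1.   ]]
shift to target xy [ 0.00390871 -0.01413941  0.09022184]
```

```bash
python3 -m jog '[[[0.004,-0.014,0.025,0,0,0],[0,0,0.03,0,0,0],[0,0,0.03,0,0,0],[0,0,0,0,0,0]]]'
python3 - <<'E'
from h import *
ims=[]
for n,(x0,y0,x1,y1) in(("scene",(160,130,280,270)),("side",(210,150,350,313))):
    c,R,t=cam(n); im=c["pixels"][:,:,::-1][y0:y1,x0:x1]; ims.append(cv2.resize(im,(395,461),interpolation=cv2.INTER_CUBIC))
    p=bot.get_obs()["eef_pos"];print(n,proj(c,R,t,p))
cv2.imwrite("pics/near.png",np.hstack(ims)); print(p)
E
```

```text
clock: 2.3
eef_pos: [0.551, -0.1566, 0.1426]
tool_rot: [1.0, -0.029, 0.001, 0.001]
ft_force: [-0.0, 0.2, 0.3]
grip_width: -0.0002
scene (np.float64(209.9967498316113), np.float64(193.7432896918649))
side (np.float64(321.1021834390884), np.float64(231.80331707370453))
[ 0.55321407 -0.15743428  0.14570459]
```

View pics/near.png

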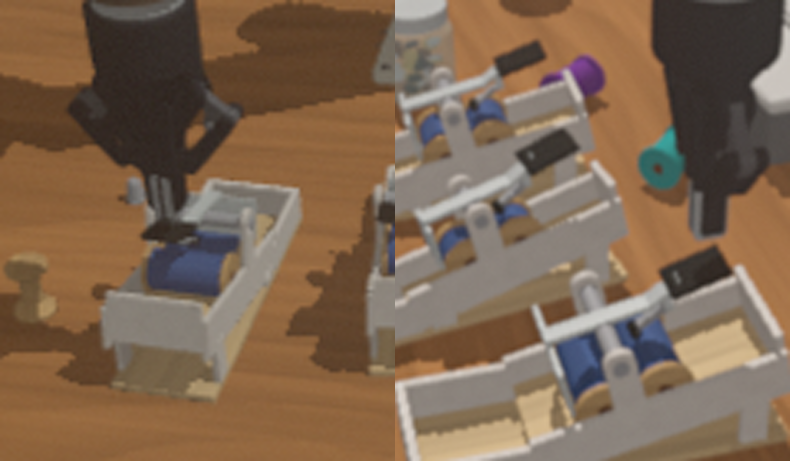

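The fingertips are at (168,210) left and (708,235) right, directly over the long feeder's pad at (170,232) and (697,272). I'll press now.

```bash
python3 -m jog '[[[-0.002,0,0.011,0,0,0],[0,0,0.011,0,0,0],[0,0,0.011,0,0,0],[0,0,0.008,0,0,0]]]'
python3 -m jog '[[[0,0,0.003,0,0,0],[0,0,0,0,0,0]]]'
python3 - <<'E'
from h import *
p=bot.get_obs();print(p["eef_pos"],p["ft_force"])
ims=[]
for n,(x0,y0,x1,y1) in(("scene",(160,130,280,270)),("side",(210,180,350,343))):
    c,R,t=cam(n); im=c["pixels"][:,:,::-1][y0:y1,x0:x1]; ims.append(cv2.resize(im,(395,461),interpolation=cv2.INTER_CUBIC))
cv2.imwrite("pics/press.png",np.hstack(ims))
E
```

```text
clock: 2.9
eef_pos: [0.557, -0.159, 0.1085]
tool_rot: [1.0, -0.029, 0.011, 0.003]
ft_force: [1.9, 1.1, 3.8]
grip_width: -0.0001
clock: 3.15
eef_pos: [0.5576, -0.159, 0.1055]
tool_rot: [1.0, -0.029, 0.012, 0.003]
ft_force: [0.7, 0.1, 3.0]
grip_width: -0.0003
[ 0.5575518  -0.15898399  0.10545781] [0.67189914 0.07383807 2.99959374]
```

View pics/press.png

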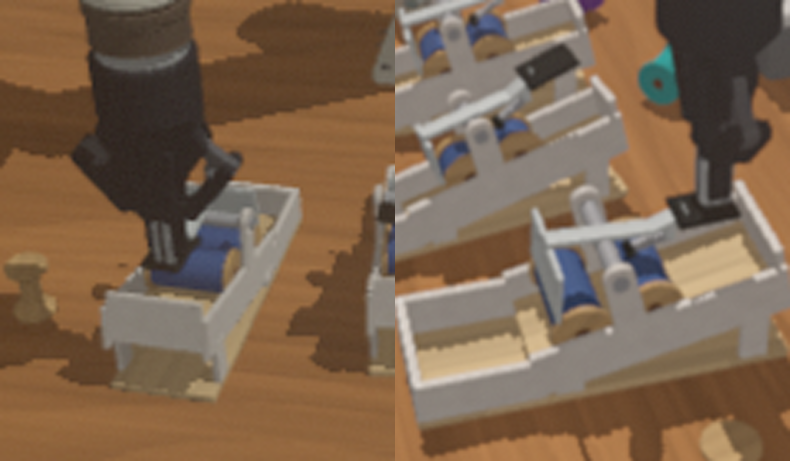

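The pad is half down under the fingers at (700,205), the gate is partly up at (545,220), and the front spool is still held. I'll keep pressing.

```bash
python3 -m jog '[[[-0.003,0,0.004,0,0,0],[0,0,0.004,0,0,0],[0,0,0.003,0,0,0]]]'
python3 -m jog '[[[0,0,0.002,0,0,0],[0,0,0,0,0,0]]]'
python3 - <<'E'
from h import *
p=bot.get_obs();print(p["eef_pos"],p["ft_force"])
ims=[]
for n,(x0,y0,x1,y1) in(("scene",(160,130,280,270)),("side",(210,180,350,343))):
    c,R,t=cam(n); im=c["pixels"][:,:,::-1][y0:y1,x0:x1]; ims.append(cv2.resize(im,(395,461),interpolation=cv2.INTER_CUBIC))
cv2.imwrite("pics/press2.png",np.hstack(ims))
E
```

```text
clock: 3.62
eef_pos: [0.5569, -0.1592, 0.0964]
tool_rot: [0.999, -0.029, 0.015, 0.003]
ft_force: [1.0, 1.0, 6.0]
grip_width: 0.0
clock: 3.88
eef_pos: [0.557, -0.1592, 0.0951]
tool_rot: [0.999, -0.029, 0.015, 0.003]
ft_force: [0.4, 1.0, 5.8]
grip_width: -0.0003
[ 0.55698549 -0.15921184  0.09511523] [0.44433914 1.04755663 5.8331272 ]
```

View pics/press2.png

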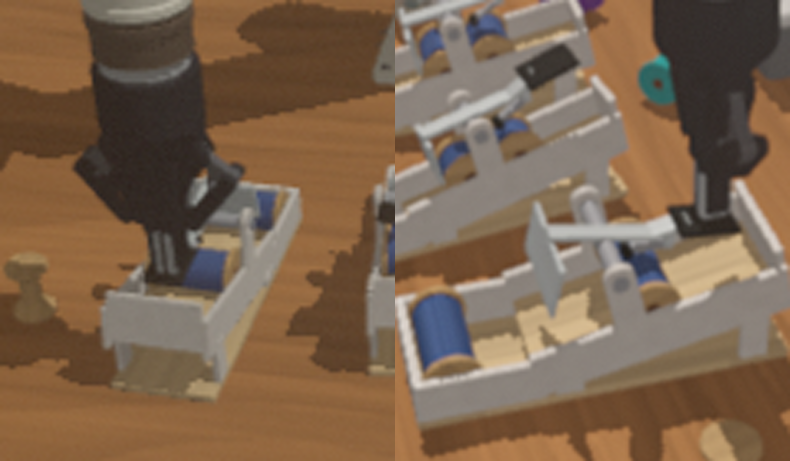

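The front spool now lies in the tray at (443,335) and the second is held at (650,280). I'll release by raising the fingers.

```bash
python3 -m jog '[[[0,0,-0.015,0,0,0],[0,0,-0.02,0,0,0],[0,0,-0.03,0,0,0],[0,0,-0.03,0,0,0],[0,0,-0.03,0,0,0],[0,0,0,0,0,0],[0,0,0,0,0,0],[0,0,0,0,0,0],[0,0,0,0,0,0],[0,0,0,0,0,0],[0,0,0,0,0,0],[0,0,0,0,0,0]]]'
python3 - <<'E'
from h import *
ims=[]
for n,(x0,y0,x1,y1) in(("scene",(160,130,280,270)),("side",(210,180,350,343))):
    c,R,t=cam(n); im=c["pixels"][:,:,::-1][y0:y1,x0:x1]; ims.append(cv2.resize(im,(395,461),interpolation=cv2.INTER_CUBIC))
cv2.imwrite("pics/end.png",np.hstack(ims))
E
```

```text
clock: 5.48
eef_pos: [0.541, -0.1572, 0.2166]
tool_rot: [1.0, -0.03, -0.0, 0.001]
ft_force: [1.2, -0.0, -0.7]
grip_width: 0.0002
```

View pics/end.png

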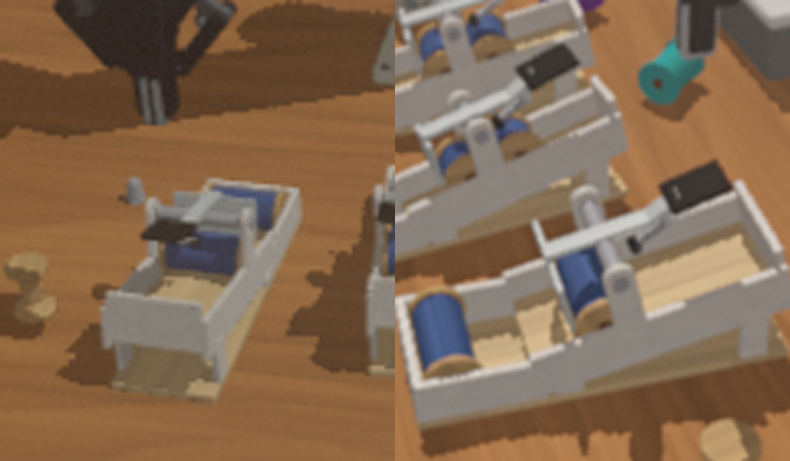

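The lever is back up with the pad at (697,187), the gate is down, the second spool rests against it at (585,285), and the first is in the tray at (443,335).

```bash
python3 -c "
from workcell import bot
print(bot.job_done())"
```

```text
the job is handed in; nothing more can be done
None
```

I pressed the pad of the long-spool feeder's lever down with the closed fingertips until the front spool rolled out. Then I raised the fingers so the gate closed, and handed the job in at about 5.6 s on the robot's clock.

- **Long feeder:** The last picture shows one long spool lying in the tray. The lever is back up at its rest height, the gate is down and the second spool rests behind it.
- **Robot:** The fingers hung about 95 mm above the pad, touching nothing. The highest press force I read was 6 N, and I saw no contact with any spool.
- **Around it:** The neighbouring feeder, the thimble and the empty spool look unmoved in that picture. The far feeder, the button jar and the gauge were largely outside the crop, so I did not recheck them. The tool never went lower than 95 mm, and only over the long feeder.

The lever angle was judged from the pictures only, since no reading of it was available. The two camera views differed by about 8 mm on the pad's sideways position. I used a value in between, and the fingers landed on the pad.

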